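Hold the blade probe in the guard slot of the battery test stand

TASK

Roll the round-handled test probe along the bench until its flat blade stands upright on edge, then pick it up by its grip, pass the blade straight through the narrow upright slot in the test stand's guard and push the spring contact behind it at least two thirds of the way in. Finish while still holding the probe in the slot with the contact pressed: do not let go. Leave the battery, tape roll, wrench and cup where they are.

Things in the scene. Friction and masses are not known exactly. Their poses are not given: they have to be found in the camera images.
- probe_center (a point): Test probe (loose, 0.14 to 0.28 kg): round black grip, 36 mm diameter, 110 mm long, a flat copper blade at one end. Point: middle of the grip, on its axis, 18 mm above the bench as it lies. x: along the axis to the blade; y: along the blade's width; z: across its thickness. Starts with the blade flat (z up); on edge, y points up or down. A quarter turn rolls it 28 mm sideways; it stays where left.
- probe_tip (a point): Tip of the probe's blade, on the axis, 125 mm from the middle of the grip; same axes. The blade is 24 mm wide, 6 mm thick and sticks out 70 mm from the end of the grip; its nose is rounded to a 3 mm radius.
- slot (a point): Middle of the slot's mouth on the guard's front face, 100 mm above the bench. The slot goes straight through the guard, midway across its width: 8 mm wide (y) and 26 mm tall (z, up), 2 mm more than the blade on edge each way. x is level and points into the slot; come from the -x side, which is free and roughly faces the robot.
- stand: Test stand, fixed to the bench. Guard: grey upright plate 120 mm wide, 140 mm high, 8 mm thick, with a dark foot plate (6 mm high, from 25 mm in front to 115 mm behind the guard's front face) and a black contact post behind. Origin on the bench, 130 mm in front of the guard's front face; x points from there to the guard, z up.
- contact (a joint): Spring contact behind the slot: a brass disc of 24 mm diameter on the slot's axis that slides straight back along the slot's x from 0 (out, its face 25 mm past the slot's mouth) to 0.012 m (fully in). It takes about 1.5 N to start and 4.5 N fully in, and springs back when released.
- battery: Bystander: black battery, 150 x 65 x 101 mm, standing near the middle of the bench; origin in the middle of its underside.
- tape: Bystander: roll of paper tape, 60 mm in diameter, 24 mm high, lying flat; origin in the middle of its underside.
- wrench: Bystander: steel wrench lying on the left side of the bench; origin at its underside.
- cup: Bystander: white plastic cup, 72 mm in diameter and 80 mm high, on the right side of the bench; origin in the middle of its underside.
Things that resemble listed ones, but are neither listed nor needed, are in the scene too. What is shaped like the part that bears probe_center but pink or white is not meant.

How it is judged:
On the way:
1. the probe lies on the bench with its blade upright on edge (within 15 degrees) (angle between the y axis of probe_center and the z axis of slot, either way round below 0.26 rad and height (world z) of probe_center below 0.024 m and height (world z) of probe_tip below 0.03 m), for 0.2 s.
At the end, for the whole second after the job is handed in: Held by the fingers (over 1 N), at rest (under 20 mm/s), grip over 70 mm above the bench; the blade in line with the slot within 0.15 rad, its tip 25 mm or more past the mouth and within 7 mm of the axis both ways; the contact pressed in more than 7 of 12 mm (value of joint contact above 0.007 m and x of probe_tip in the frame of slot above 0.025 m and y of probe_tip in the frame of slot between -0.007 and 0.007 m and z of probe_tip in the frame of slot between -0.007 and 0.007 m and angle between the x axis of probe_center and the x axis of slot, either way round below 0.15 rad and height (world z) of probe_center above 0.07 m and contact force between the fingers and probe above 1 N and linear speed of probe below 0.02 m/s); the arm keeps its last pose, push and grip.
It fails at once if the battery is moved by more than 30 mm (distance of battery from where it was at the start of the episode above 0.03 m).
It fails at once if the tape roll is moved by more than 30 mm (distance of tape from where it was at the start of the episode above 0.03 m).
It fails at once if the wrench is moved by more than 30 mm (distance of wrench from where it was at the start of the episode above 0.03 m).
It fails at once if the cup is moved by more than 30 mm (distance of cup from where it was at the start of the episode above 0.03 m).
It also fails if it takes over 72 s, if anything falls off the work surface, if the arm or the gripper's body presses on something with over 40 N, if the wrist force passes 120 N, or if a joint passes its speed limit or range.

ROBOT

A 6-joint arm with a two-finger parallel gripper is mounted at the origin on the work surface. World frame = base frame: x ahead of the robot, y to its left, z up, the work surface at z = 0. Lengths are in m, angles in rad, forces in N, time in s.
With the tool pointing down it reaches from about 0.25 to 0.775 m from the base axis. Payload 4 kg.
Tool frame: the origin (TCP) lies at the centre of the arm's flange, where the gripper is bolted on; the fingertips stand 173 mm ahead of it and the grasp point (between the pads) lies 155 mm ahead of it; z points along the fingers, y is the line along which they close (so a half turn about z gives the same grasp; the last joint's range is limited). The gripper opens to 85 mm and grips with 20 to 120 N. Pads are 22 mm wide; open, the fingers measure 114 mm over their backs; the gripper's body (76 mm by 85 mm) begins 54 mm behind the grasp point. The pads swing forward as they close: fully open they stand 13 mm farther back than shut.
Start: joints at [-1.234, 0.087, 1.371, -0, 1.684, -0.103], TCP at [0.234, -0.498, 0.405] pointing down, gripper open.
Joint ranges: [-3.1, 3.1], [-0.76, 2.03], [0.27, 2.55], [-1.08, 4.22], [0.17, 2.65], [-2.57, 2.57]. Speed limits (rad/s): [2.79, 2.79, 3.14, 3.14, 3.14, 3.14].

INTERFACE

Orientations are given as a unit quaternion [x, y, z, w].
In Python, from station import observe, camera, finish_job, spotter gives the robot as it stands.
- The arm moves only by the tool arm_command, never from a script. Its argument "motion" is one flat list of numbers, 6 for each row, row after row: the shift along the tool's x, y, z normalised to -1 to 1, where 1 is 0.15 m, then the turn, a rotation vector about the tool's x, y, z normalised to -1 to 1, where 1 is pi rad. A call has 1 to 10 rows; each row shifts and turns the commanded pose from where the row before left it, along the tool's axes as they then stand; what a row does not reach is not made up. A row lasts 1/12 s, in which the tool goes at most 41.7 mm and 7.16 degrees, less where a joint would pass 70% of its speed; a pose out of reach is approached as far as the arm can. A call with a number of a shift or a turn outside -1 to 1 is refused whole. A call with a gripper value outside its range is refused whole. "claw" is the opening, from 0 (shut) to 1 (fully open), set as the call begins (left out, the last holds). The fingers move at their own pace and stop on an object; "newtons" is the grip in N (left out, the last holds). Time passes only in rows, so rows that do not move let the fingers close. It gives the time, the measured TCP pose, the force, the opening and the grip force at its end, in the units of the state.
- observe(): the state, without advancing time (a new reading comes with each control period).
- camera(name): name is "scene" or "top"; returns a dict with "frame" (420x560x3 uint8, red, green, blue), "depth" (420x560 float32, m along the optical axis (not along the pixel's ray), 0 where there is no reading), "camera_matrix" (3x3 intrinsics, pixels), "k1" (the pictures are not rectified: a ray, as slopes to the right and down, at radius r is drawn at 1 + k1 r^2 times it, then the intrinsics apply), "extrinsics" (4x4, takes a point from world to camera coordinates). Camera axes: x right, y down, z forward; pixel columns grow to the right and rows downward; lengths in m; the calibration is good to about 2 mm. A picture is of the moment at which its call begins.
- finish_job(): hands the job in; it is judged then, once.
Trained networks look in a picture, given as the dict that the camera call returned (one of the last four; its "shot" number tells which), for a name from the list of things; names that differ only in an ending like _2 or _b are one class to them, and where a whole thing is asked for, a point or a joint stands for the part that bears it (a point fixed in the world has none). Each returns a list of dicts, best first, with "score" (0 to 1); they miss things now and then, are a little off and sometimes report something else, mostly with a low value. They report only what shows in the picture. A call takes as long as a camera call. They do not tell look-alikes from the thing itself.
- spotter.search_frame(picture, label): "at" ([x, y, z] in m, in world coordinates, good to about 4 mm: the middle of the surface that is visible of it).
- spotter.regions_of(picture, label): "region" (420x560 bool, what is visible of it).
The state is a dict: "time_s": time; "joint_pos": joint angles; "qd": joint speeds; "effort": joint torques, N m; "tool_pos": TCP position; "tcp_rot": TCP orientation; "contact_force": force on the tool from outside, world axes, zero at the start; "moment": the same for the moment, N m; "finger_gap": finger opening in m; "gripper_force": force on a finger pad.
Only numpy, scipy, OpenCV 4.12 (cv2) and the standard library are available. Lean on these libraries where they do the work, as an engineer would, in place of code of your own. Each camera call takes 0.05 s, during which the arm holds its last target. There are 200 camera calls.

## Working session

There is one attempt and no reset: what is moved stays moved. The work goes in short steps, Python scripts to look and compute and a tool call to move; the robot and the scene stay as the last step left them, time stands still between calls to the robot, and variables do not carry over. Pictures are saved under pics/ and viewed, at most 10 in all, crops included, and the job is handed in when it is done.

Besides the shell and the picture viewer there is one more tool, called after "Call:" in YAML: its name, and indented under it one key for each argument. arm_command: Moves the arm, as the interface text tells. Its arguments: {"type":"object","properties":{"motion":{"type":"array","items":{"type":"number","minimum":-1,"maximum":1}},"claw":{"type":"number"},"newtons":{"type":"number"}},"required":["motion"]}

```bash
mkdir -p pics; cat > h.py <<'E'
import numpy as np, cv2
from station import observe, camera, finish_job, spotter
from scipy.spatial.transform import Rotation as R
def cloud(p):
    K=p["camera_matrix"];h,w=p["depth"].shape
    u,v=np.meshgrid(np.arange(w),np.arange(h))
    x=(u-K[0,2])/K[0,0];y=(v-K[1,2])/K[1,1];rd=np.hypot(x,y);r=rd.copy()
    for _ in range(20): r=rd/(1+p["k1"]*r*r)
    s=np.where(rd>0,r/np.maximum(rd,1e-9),1);d=p["depth"]
    c=np.stack([x*s*d,y*s*d,d],-1);E=np.array(p["extrinsics"])
    W=(c-E[:3,3])@E[:3,:3]; W[d<=0]=np.nan
    return W
def proj(p,P):
    E=np.array(p["extrinsics"]);c=E[:3,:3]@np.array(P)+E[:3,3];a=c[:2]/c[2]
    a=a*(1+p["k1"]*(a@a));K=p["camera_matrix"]
    return [round(K[0,0]*a[0]+K[0,2]),round(K[1,1]*a[1]+K[1,2])]
def save(p,n): cv2.imwrite("pics/"+n,cv2.cvtColor(p["frame"],cv2.COLOR_RGB2BGR))
E
python3 - <<'E'
from h import *
for n in("top","scene"):
    p=camera(n);save(p,n+"0.png");print(n)
    for l in("probe_center","stand","contact","battery","tape","wrench","cup"):
        for d in spotter.search_frame(p,l): print(l,round(d["score"],2),np.round(d["at"],3),proj(p,d["at"]))
print(observe())
E
```

```text
top
probe_center 0.72 [ 0.55  -0.195  0.028] [327, 195]
probe_center 0.72 [ 0.309 -0.181  0.032] [326, 277]
probe_center 0.62 [ 0.276 -0.501  0.028] [437, 285]
probe_center 0.58 [ 0.748 -0.328  0.032] [367, 131]
stand 0.76 [0.645 0.171 0.022] [204, 168]
contact 0.4 [0.665 0.176 0.105] [198, 154]
battery 0.81 [ 0.678 -0.012  0.092] [264, 149]
tape 0.77 [0.439 0.017 0.028] [256, 234]
wrench 0.9 [0.498 0.404 0.008] [128, 219]
cup 0.78 [ 0.481 -0.483  0.044] [426, 215]
cup 0.54 [0.644 0.172 0.023] [204, 168]
scene
probe_center 0.98 [ 0.564 -0.194  0.022] [217, 224]
probe_center 0.98 [ 0.321 -0.176  0.023] [249, 178]
probe_center 0.94 [ 0.292 -0.505  0.024] [165, 158]
probe_center 0.57 [ 0.781 -0.327  0.03 ] [139, 265]
probe_center 0.28 [0.448 0.022 0.021] [298, 213]
stand 0.92 [0.662 0.174 0.046] [337, 268]
battery 0.78 [0.733 0.001 0.091] [264, 262]
tape 0.79 [0.449 0.018 0.021] [297, 213]
wrench 0.58 [0.662 0.184 0.106] [343, 252]
wrench 0.55 [0.512 0.4   0.008] [424, 254]
cup 0.81 [ 0.502 -0.468  0.055] [143, 187]
{'time_s': 0.8, 'joint_pos': array([-1.23411337e+00,  8.71644706e-02,  1.37070835e+00, -1.80438308e-06,
        1.68359475e+00, -1.03098940e-01]), 'qd': array([-8.36589003e-04, -8.79478838e-05, -7.65603972e-04,  1.14508644e-03,
        3.27069488e-04,  1.08662589e-03]), 'effort': array([-3.31793572e-04, -3.51676941e+01, -3.13438869e+01, -3.22433234e-04,
        3.73837622e-05,  3.50375728e-07]), 'tool_pos': array([ 0.23415106, -0.49765715,  0.40475607]), 'tcp_rot': array([9.75921262e-01, 2.18123099e-01, 6.39734996e-06, 6.22194032e-05]), 'contact_force': array([ 0.04263783,  0.21832537, -0.46281859]), 'moment': array([-0.0225689 ,  0.0142911 , -0.02907943]), 'gripper_force': 0.0, 'finger_gap': 0.08574535163399354}
```

View pics/top0.png

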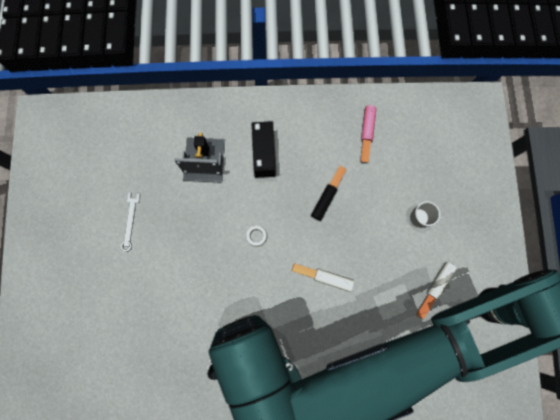

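View pics/scene0.png

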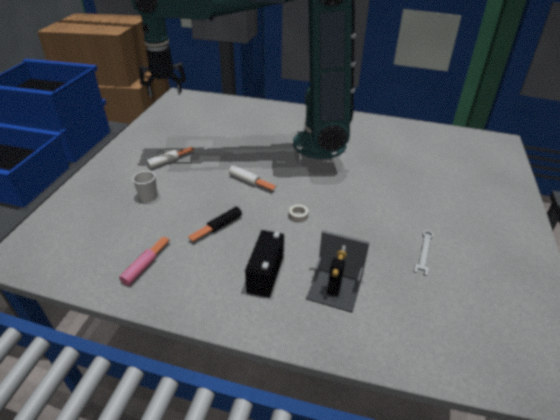

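The top view shows a black grip at (327,195) with its blade up-right. The look-alikes are a pink probe at (367,131) and white ones at (323,277) and (437,285). I choose the black one. The stand is at (203,165), the battery at (264,149), the tape at (256,234) and the cup at (426,215). Next I'll take a close crop and measure.

```bash
cat > m.py <<'E'
from h import *
def probe(p,c=(0.555,-0.195),rad=0.16,zmin=0.004,zmax=0.06):
    W=cloud(p);f=p["frame"].astype(int);near=(np.hypot(W[...,0]-c[0],W[...,1]-c[1])<rad)&(W[...,2]>zmin-0.01)&(W[...,2]<zmax)
    blade=near&(f[...,0]-f[...,2]>50)
    grip=near&(f.max(-1)<60)&(W[...,2]>zmin)
    return W,grip,blade
E
python3 - <<'E'
from m import *
out=[]
for n in("top","scene"):
    p=camera(n);W,g,b=probe(p)
    r=spotter.regions_of(p,"probe_center")
    G=W[g];B=W[b]
    gm=np.median(G,0);bm=np.median(B,0)
    A=np.vstack([G,B]);A=A[A[:,2]>0.008] if 0 else A
    m=A.mean(0);_,_,v=np.linalg.svd(A[:,:2]-m[:2],full_matrices=False);d=v[0]*np.sign(v[0]@(bm-gm)[:2])
    s=(A[:,:2]-m[:2])@d;sg=(G[:,:2]-m[:2])@d;sb=(B[:,:2]-m[:2])@d
    print(n,len(G),len(B),"grip",gm.round(4),"blade",bm.round(4),"yaw",np.degrees(np.arctan2(d[1],d[0])).round(1),"mean",m.round(4))
    print(" grip ext",np.percentile(sg,[1,99]).round(3),"blade ext",np.percentile(sb,[1,99]).round(3),"perp",np.median((G[:,:2]-m[:2])@[-d[1],d[0]]).round(4),"z",np.percentile(G[:,2],[5,50,95]).round(3),np.percentile(B[:,2],[5,50,95]).round(3))
    gc=m[:2]+d*(np.percentile(sb,99)-0.125);print(" center from tip",gc.round(4))
    # stand: points z 0.02..0.145
    S=(abs(W[...,0]-0.66)<0.13)&(abs(W[...,1]-0.17)<0.1)
    P=W[S&(W[...,2]>0.125)&(W[...,2]<0.155)];print(" guardtop",len(P),P.mean(0).round(4))
    q=P[:,:2]-P[:,:2].mean(0);_,_,v=np.linalg.svd(q,full_matrices=False);e=v[0]*np.sign(v[0][1]);print(" dir y",e.round(3),"yaw x",np.degrees(np.arctan2(-e[0],e[1])).round(1),"ext",np.percentile(q@e,[1,99]).round(3),"thick",np.percentile(q@[-e[1],e[0]],[1,99]).round(3))
    F=W[S&(W[...,2]>0.002)&(W[...,2]<0.012)];hull=cv2.minAreaRect(F[:,:2].astype(np.float32));print(" foot",hull)
    if n=="top":
        c1=p["frame"][150:240,290:380]; c2=p["frame"][120:210,160:250]
    else: c1=p["frame"][180:270,170:260];c2=p["frame"][225:315,295:385]
    out.append(np.hstack([cv2.resize(c,(390,295),interpolation=cv2.INTER_CUBIC) for c in(c1,c2)]))
cv2.imwrite("pics/crop.png",np.vstack(out)[...,::-1])
E
```

```text
top 385 188 grip [ 0.528  -0.1841  0.0343] blade [ 0.6124 -0.2341  0.0219] yaw -33.7 mean [ 0.556  -0.2022  0.0297]
 grip ext [-0.083  0.02 ] blade ext [0.024 0.149] perp -0.0007 z [0.025 0.034 0.04 ] [0.016 0.022 0.027]
 center from tip [ 0.5758 -0.2154]
 guardtop 189 [0.6348 0.1788 0.1378]
 dir y [0.08  0.997] yaw x -4.6 ext [-0.06  0.06] thick [-0.006  0.006]
 foot ((0.6601213812828064, 0.16994555294513702), (0.25962477922439575, 0.19984255731105804), 0.0051438091322779655)
scene 373 168 grip [ 0.5428 -0.1779  0.0283] blade [ 0.6115 -0.2305  0.0189] yaw -38.1 mean [ 0.5644 -0.1957  0.0235]
 grip ext [-0.083  0.022] blade ext [0.022 0.148] perp 0.0012 z [0.009 0.028 0.035] [0.016 0.019 0.022]
 center from tip [ 0.5828 -0.2101]
 guardtop 290 [0.6415 0.1818 0.1342]
 dir y [0.09  0.996] yaw x -5.1 ext [-0.058  0.057] thick [-0.005  0.007]
 foot ((0.6610220670700073, 0.1694604754447937), (0.25722455978393555, 0.19849346578121185), 0.13623745739459991)
```

View pics/crop.png

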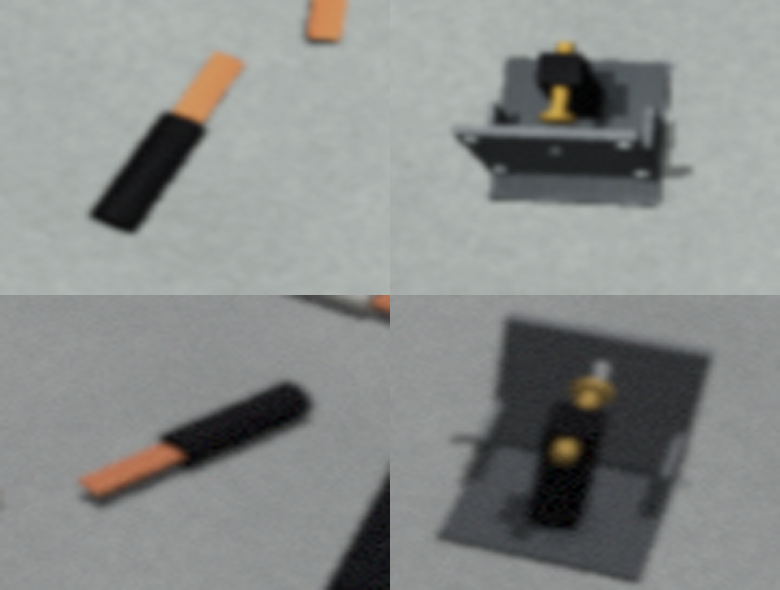

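The crop confirms it: a black grip with the copper blade lying flat, and the guard face towards the robot. I'll fit the cylinder axis and guard plane jointly from both cameras.

```bash
cat > fit.py <<'E'
from m import *
from scipy.optimize import least_squares
def fit(ps,c0,yaw0,rad=0.075):
    G=[];B=[]
    for p in ps:
        W,g,b=probe(p,c0,0.15)
        d=np.array([np.cos(yaw0),np.sin(yaw0)]);n=np.array([-d[1],d[0]])
        q=(W[...,:2]-c0);s=q@d;t=q@n;ok=(abs(t)<0.035)&(s<0.15)&(s>-0.08)
        G.append(W[g&ok&(W[...,2]>0.012)]);B.append(W[b&ok])
    def res(x,i=None):
        d=np.array([np.cos(x[2]),np.sin(x[2])]);n=np.array([-d[1],d[0]]);o=[]
        for A in (G if i is None else [G[i]]): o.append(np.hypot((A[:,:2]-x[:2])@n,A[:,2]-0.018)-0.018)
        for A in (B if i is None else [B[i]]): o.append(.5*((A[:,:2]-x[:2])@n))
        return np.concatenate(o)
    out=[]
    for i in [None]+list(range(len(ps))):
        x=least_squares(res,[*c0,yaw0],args=(i,),loss="soft_l1",f_scale=0.003).x
        d=np.array([np.cos(x[2]),np.sin(x[2])])
        GG=np.vstack(G if i is None else [G[i]]);BB=np.vstack(B if i is None else [B[i]])
        sg=np.percentile((GG[:,:2]-x[:2])@d,[1,99]);sb=np.percentile((BB[:,:2]-x[:2])@d,[1,99])
        n=np.array([-d[1],d[0]]);tb=np.percentile((BB[:,:2]-x[:2])@n,[3,97])
        sc=((sg.mean())+(sb[1]-.125))/2
        print("center",(x[:2]+d*sc).round(4),"yaw",np.degrees(x[2]).round(1),"grip",(sg-sc).round(3),"blade",(sb-sc).round(3),"bw",tb.round(4),"bz",np.percentile(BB[:,2],[5,50,95]).round(4),"n",len(GG),len(BB))
E
python3 - <<'E'
from fit import *
ps=[camera("top"),camera("scene")]
fit(ps,np.array([.532,-.184]),-.57)
for p in ps:
    W=cloud(p);e=np.array([.085,.996]);x=np.array([.996,-.085]);o=np.array([.638,.18])
    q=W[...,:2]-o;u=q@x;v=q@e;z=W[...,2]
    S=(abs(v)<.075)&(abs(u)<.02)&(z>.03)&(z<.132);A=W[S]
    if len(A)>30:
        r=least_squares(lambda a:(A[:,0]-a[0]-a[1]*(A[:,1]-.18)-a[2]*(A[:,2]-.1)),[.638,0,0],loss="soft_l1",f_scale=.002).x
        print("face x at y=.18",r.round(4),"yaw",-np.degrees(np.arctan(r[1])).round(2)*1,"vext",np.percentile(v[S],[1,99]).round(4),len(A),"z",np.percentile(A[:,2],[1,99]).round(3))
    f=p["frame"].astype(int);br=(f[...,0]-f[...,2]>60)&(abs(u-.05)<.08)&(abs(v)<.03)&(z>.05)
    print("brass",W[br].mean(0).round(4),np.percentile(u[br],[3,50,97]).round(3),np.percentile(v[br],[3,50,97]).round(3),np.percentile(z[br],[3,97]).round(3),br.sum())
    F=W[(z>.003)&(z<.012)&(abs(v)<.1)&(u>-.06)&(u<.16)&(f.max(-1)<110)];print("foot",cv2.minAreaRect(F[:,:2].astype(np.float32)),len(F))
E
```

```text
center [ 0.5318 -0.1856] yaw -30.4 grip [-0.053  0.055] blade [0.054 0.124] bw [-0.0125  0.0127] bz [0.0159 0.0205 0.0264] n 727 332
center [ 0.5301 -0.1858] yaw -30.5 grip [-0.052  0.051] blade [0.055 0.126] bw [-0.0112  0.0114] bz [0.0145 0.0221 0.0281] n 385 173
center [ 0.5333 -0.1856] yaw -30.1 grip [-0.05   0.055] blade [0.054 0.123] bw [-0.0173  0.0127] bz [0.016  0.0192 0.0219] n 342 159
face x at y=.18 [ 0.6326  0.0592 -0.0098] yaw -3.39 vext [-0.0614  0.0579] 390 z [0.031 0.131]
brass [0.6808 0.1753 0.1057] [0.019 0.037 0.091] [-0.008 -0.001  0.007] [0.095 0.114] 55
foot ((0.6770452857017517, 0.1728191375732422), (0.12540078163146973, 0.13625788688659668), 85.50846862792969) 690
face x at y=.18 [0.6426 0.0775 0.0034] yaw -4.43 vext [-0.0571  0.0591] 1131 z [0.032 0.131]
brass [0.6918 0.1772 0.1049] [0.024 0.037 0.093] [-0.003  0.002  0.006] [0.101 0.11 ] 48
foot ((0.6902732849121094, 0.1767251193523407), (0.11899633705615997, 0.12269452959299088), 85.87300109863281) 1216
```

Call:
arm_command:
  motion: [0.22,-0.084,0.055,0,0,0,0.22,-0.084,0.055,0,0,0,0.22,-0.084,0.055,0,0,0,0.22,-0.084,0.055,0,0,0,0.22,-0.084,0.055,0,0,0,0.22,-0.084,0.055,0,0,0,0.22,-0.084,0.055,0,0,0,0.22,-0.084,0.055,0,0,0,0.22,-0.084,0.055,0,0,0,0.22,-0.084,0.055,0,0,0]
  claw: 0

```text
time_s: 1.93
tool_pos: [0.4801, -0.2417, 0.322]
tcp_rot: [0.976, 0.218, 0.0, 0.0]
contact_force: [1.6, -0.1, 0.2]
finger_gap: 0.0
gripper_force: 0.0
```

Call:
arm_command:
  motion: [0.22,-0.084,0.055,0,0,0,0.22,-0.084,0.055,0,0,0,0,0,0,0,0,0.0386,0,0,0,0,0,0.0386,0,0,0,0,0,0.0386,0,0,0,0,0,0.0386,0,0,0,0,0,0.0386,0,0,0,0,0,0.0386,0,0,0,0,0,0.0386,0,0,0,0,0,0.0386]

```text
time_s: 2.77
tool_pos: [0.5281, -0.1923, 0.3057]
tcp_rot: [0.964, -0.265, 0.0, 0.0]
contact_force: [-0.2, -0.1, -0.1]
finger_gap: -0.0001
gripper_force: 0.0
```

```bash
cat > st.py <<'E'
from h import *
import sys
o=observe();r=R.from_quat(o["tcp_rot"]);M=r.as_matrix()
print(round(o["time_s"],2),o["tool_pos"].round(4),"yaw",np.degrees(np.arctan2(M[1,0],M[0,0])).round(2),"z",M[:,2].round(4),"F",o["contact_force"].round(1),"gap",o["finger_gap"].round(4),o["gripper_force"])
if len(sys.argv)>3:
    d=np.array(list(map(float,sys.argv[1:4])))-o["tool_pos"];print("shift norm",(M.T@d/.15).round(4))
E
python3 st.py .5285 -.192 .23
```

```text
Traceback (most recent call last):
  File "st.py", line 4, in <module>
    print(round(o["time_s"],2),o["tool_pos"].round(4),"yaw",np.degrees(np.arctan2(M[1,0],M[0,0])).round(2),"z",M[:,2].round(4),"F",o["contact_force"].round(1),"gap",o["finger_gap"].round(4),o["gripper_force"])
                                                                                                                                                                     ^^^^^^^^^^^^^^^^^^^^^
AttributeError: 'float' object has no attribute 'round'
```

Call:
arm_command:
  motion: [0,0,0.122,0,0,0,0,0,0.122,0,0,0,0,0,0.122,0,0,0,0,0,0.122,0,0,0,0,0,0.122,0,0,0,0,0,0,0,0,0,0,0,0,0,0,0]

```text
time_s: 3.35
tool_pos: [0.5278, -0.1921, 0.2134]
tcp_rot: [0.965, -0.262, -0.001, -0.0]
contact_force: [-0.5, -0.7, 0.5]
finger_gap: -0.0002
gripper_force: 0.0
```

Call:
arm_command:
  motion: [0,0,0.01,0,0,0,0,0,0.01,0,0,0,0,0,0.01,0,0,0,0,0,0,0,0,0]

```text
time_s: 3.68
tool_pos: [0.5283, -0.1923, 0.2104]
tcp_rot: [0.965, -0.262, 0.001, 0.0]
contact_force: [-0.0, 0.0, -0.7]
finger_gap: -0.0003
gripper_force: 0.0
```

Call:
arm_command:
  motion: [0,0,0.007,0,0,0,0,0,0.007,0,0,0,0,0,0,0,0,0,0,0,0,0,0,0]

```text
time_s: 4.02
tool_pos: [0.5283, -0.1924, 0.2092]
tcp_rot: [0.965, -0.262, 0.001, 0.0]
contact_force: [-2.3, 1.1, 4.6]
finger_gap: 0.0001
gripper_force: 2.7
```

Call:
arm_command:
  motion: [0,-0.01,0.004,0,0,0,0,-0.02,0,0,0,0,0,-0.02,0,0,0,0,0,-0.02,0,0,0,0,0,-0.02,0,0,0,0,0,-0.02,0,0,0,0,0,-0.02,0,0,0,0,0,-0.02,0,0,0,0,0,-0.02,0,0,0,0,0,-0.02,0,0,0]

```text
$.motion: bad value
```

```bash
sed -i 's/o\["finger_gap"\].round(4)/round(o["finger_gap"],4)/' st.py; python3 st.py; python3 - <<'E'
from h import *
p=camera("scene");save(p,"s1.png")
c=p["frame"][170:270,160:290];cv2.imwrite("pics/s1c.png",cv2.resize(c,(780,600),interpolation=cv2.INTER_CUBIC)[...,::-1])
E
```

```text
4.02 [ 0.5283 -0.1924  0.2092] yaw -30.38 z [ 1.3e-03 -8.0e-04 -1.0e+00] F [-2.3  1.1  4.6] gap 0.0001 2.6517456024885178
```

View pics/s1c.png

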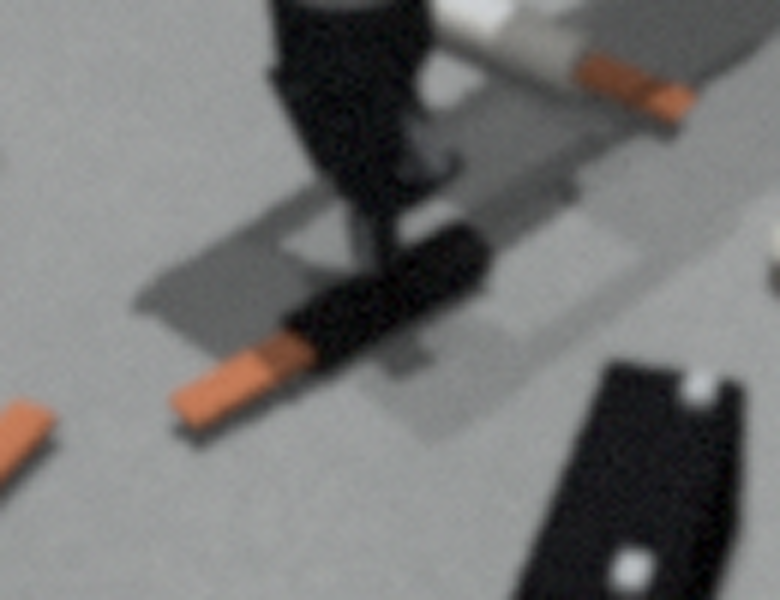

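The picture shows the closed fingertips on the grip's middle (about 380,270 in the crop) with the blade still flat. The last call was refused, so the roll hasn't started.

Call:
arm_command:
  motion: [0,-0.02,0.004,0,0,0,0,-0.02,0,0,0,0,0,-0.02,0,0,0,0,0,-0.02,0,0,0,0,0,-0.02,0,0,0,0,0,-0.02,0,0,0,0,0,-0.02,0,0,0,0,0,-0.02,0,0,0,0]

```text
time_s: 4.73
tool_pos: [0.5406, -0.1715, 0.2093]
tcp_rot: [0.965, -0.262, 0.001, 0.0]
contact_force: [-2.1, 1.6, 8.8]
finger_gap: -0.0001
gripper_force: 4.0
```

```bash
python3 st.py; python3 - <<'E'
from fit import *
ps=[camera("scene")]
fit(ps,np.array([.538,-.175]),-.53)
E
```

```text
4.73 [ 0.5406 -0.1715  0.2093] yaw -30.38 z [ 1.9e-03 -8.0e-04 -1.0e+00] F [-2.1  1.6  8.8] gap -0.0001 4.041659384965897
center [ 0.5394 -0.1744] yaw -30.1 grip [-0.051  0.055] blade [0.056 0.123] bw [-0.0089  0.0101] bz [0.0105 0.0184 0.0257] n 376 187
center [ 0.5394 -0.1744] yaw -30.1 grip [-0.051  0.055] blade [0.056 0.123] bw [-0.0089  0.0101] bz [0.0105 0.0184 0.0257] n 376 187
```

Call:
arm_command:
  motion: [0,0,-0.04,0,0,0,0,0,-0.04,0,0,0,0,0.08,0,0,0,0,0,0,0,0,0,0,0,0,0.04,0,0,0,0,0,0.04,0,0,0,0,0,0,0,0,0]

```text
time_s: 5.37
tool_pos: [0.5343, -0.1825, 0.2088]
tcp_rot: [0.965, -0.262, 0.0, 0.0]
contact_force: [-3.0, 0.9, 11.4]
finger_gap: -0.0003
gripper_force: 5.5
```

Call:
arm_command:
  motion: [0,-0.02,0.002,0,0,0,0,-0.02,0,0,0,0,0,-0.02,0,0,0,0,0,-0.02,0,0,0,0,0,-0.02,0,0,0,0,0,-0.02,0,0,0,0,0,-0.02,0,0,0,0,0,-0.02,0,0,0,0,0,-0.02,0,0,0,0,0,-0.02,0,0,0,0]

```text
time_s: 6.2
tool_pos: [0.5498, -0.1559, 0.2092]
tcp_rot: [0.965, -0.262, 0.001, -0.0]
contact_force: [-3.1, 1.7, 12.7]
finger_gap: -0.0001
gripper_force: 6.4
```

```bash
python3 st.py; python3 - <<'E'
from fit import *
ps=[camera("scene")]
fit(ps,np.array([.546,-.162]),-.53)
E
```

```text
6.2 [ 0.5498 -0.1559  0.2092] yaw -30.39 z [ 2.2e-03 -5.0e-04 -1.0e+00] F [-3.1  1.7 12.7] gap -0.0001 6.379315406084061
center [ 0.5456 -0.1604] yaw -30.1 grip [-0.051  0.057] blade [0.061 0.122] bw [-0.0315  0.0045] bz [-0.0006  0.025   0.0299] n 386 92
center [ 0.5456 -0.1604] yaw -30.1 grip [-0.051  0.057] blade [0.061 0.122] bw [-0.0315  0.0045] bz [-0.0006  0.025   0.0299] n 386 92
```

Call:
arm_command:
  motion: [0,-0.007,0,0,0,0,0,0,0,0,0,0,0,0,0,0,0,0,0,0,-0.05,0,0,0,0,0,-0.15,0,0,0,0,0,-0.25,0,0,0,0,0,0,0,0,0]

```text
time_s: 6.83
tool_pos: [0.5516, -0.1558, 0.2808]
tcp_rot: [0.965, -0.262, 0.006, 0.001]
contact_force: [1.5, -1.2, 1.4]
finger_gap: 0.0001
gripper_force: 0.0
```

Call:
arm_command:
  motion: [0,0,0,0,0,0,0,0,0,0,0,0,0,0,0,0,0,0,0,0,0,0,0,0]
  claw: 1

```text
time_s: 7.17
tool_pos: [0.5494, -0.155, 0.272]
tcp_rot: [0.965, -0.262, -0.002, -0.0]
contact_force: [-0.2, -0.5, -0.2]
finger_gap: 0.0482
gripper_force: 0.0
```

```bash
python3 st.py; python3 - <<'E'
from fit import *
ps=[camera("top"),camera("scene")]
fit(ps,np.array([.546,-.162]),-.53)
p=ps[1]
c=[cv2.resize(q["frame"][a:a+75,b:b+100],(400,300),interpolation=cv2.INTER_CUBIC) for q,a,b in((ps[0],150,280),(p,180,170))]
cv2.imwrite("pics/s2c.png",np.hstack(c)[...,::-1])
E
```

```text
7.17 [ 0.5494 -0.155   0.272 ] yaw -30.39 z [-0.0036  0.0014 -1.    ] F [-0.2 -0.5 -0.2] gap 0.0482 0.0
center [ 0.5459 -0.1606] yaw -29.9 grip [-0.053  0.056] blade [0.064 0.123] bw [-0.0317  0.0055] bz [-0.0007  0.0268  0.0302] n 634 59Traceback (most recent call last):
  File "<stdin>", line 3, in <module>
  File "fit.py", line 20, in fit
    sg=np.percentile((GG[:,:2]-x[:2])@d,[1,99]);sb=np.percentile((BB[:,:2]-x[:2])@d,[1,99])
                                                   ~~~~~~~~~~~~~^^^^^^^^^^^^^^^^^^^^^^^^^^^
    return _quantile_unchecked(
        a, q, axis, out, overwrite_input, method, keepdims, weights)
    return _ureduce(a,
                    func=_quantile_ureduce_func,
    ...<5 lines>...
                    overwrite_input=overwrite_input,
                    method=method)
    r = func(a, **kwargs)
    result = _quantile(arr,
                       quantiles=q,
    ...<2 lines>...
                       out=out,
                       weights=wgt)
    slices_having_nans = np.isnan(arr[-1, ...])
                                  ~~~^^^^^^^^^
IndexError: index -1 is out of bounds for axis 0 with size 0
```

```bash
python3 st.py .5457 -.1608 .178
```

```text
7.27 [ 0.5495 -0.155   0.2726] yaw -30.39 z [-0.0027  0.001  -1.    ] F [0.5 0.4 0.3] gap 0.0629 0.0
shift norm [-0.0008  0.0459  0.6309]
```

Call:
arm_command:
  motion: [0,0.046,0,0,0,0,0,0,0,0,0,0,0,0,0,0,0,0,0,0,0.12,0,0,0,0,0,0.12,0,0,0,0,0,0.12,0,0,0,0,0,0.12,0,0,0,0,0,0.1,0,0,0,0,0,0.05,0,0,0,0,0,0,0,0,0]

```text
time_s: 8.1
tool_pos: [0.5455, -0.1608, 0.1774]
tcp_rot: [0.965, -0.262, -0.002, -0.0]
contact_force: [-0.5, 1.2, -0.2]
finger_gap: 0.0855
gripper_force: 0.0
```

```bash
python3 st.py .5457 -.1608 .178; python3 - <<'E'
from fit import *
ps=[camera("scene")]
try: fit(ps,np.array([.546,-.162]),-.53)
except Exception as e: print(e)
p=ps[0];t=camera("top")
c=[cv2.resize(q["frame"][a:a+75,b:b+100],(400,300),interpolation=cv2.INTER_CUBIC) for q,a,b in((t,150,280),(p,180,170))]
cv2.imwrite("pics/s2c.png",np.hstack(c)[...,::-1])
E
```

```text
8.1 [ 0.5455 -0.1608  0.1774] yaw -30.39 z [-0.0042  0.0017 -1.    ] F [-0.5  1.2 -0.2] gap 0.0855 0.0
shift norm [ 0.0011 -0.0006 -0.0037]
center [ 0.5513 -0.1639] yaw -29.6 grip [-0.032  0.05 ] blade [0.049 0.116] bw [-0.0325  0.004 ] bz [-0.0024  0.0267  0.0303] n 261 77
center [ 0.5513 -0.1639] yaw -29.6 grip [-0.032  0.05 ] blade [0.049 0.116] bw [-0.0325  0.004 ] bz [-0.0024  0.0267  0.0303] n 261 77
```

View pics/s2c.png

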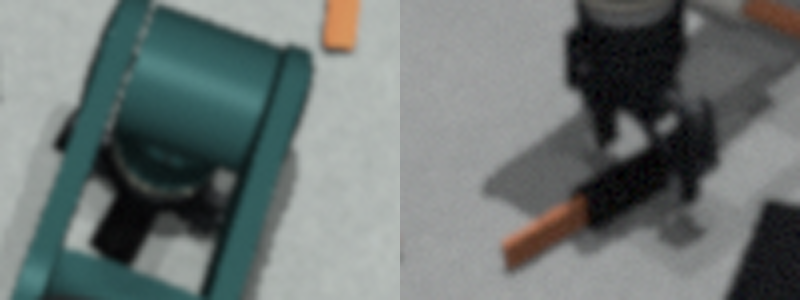

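The scene crop shows the blade on edge (at 540,230) and the open fingers straddling the grip. I'll close the gripper.

Call:
arm_command:
  motion: [0,0,0,0,0,0,0,0,0,0,0,0,0,0,0,0,0,0,0,0,0,0,0,0,0,0,0,0,0,0,0,0,0,0,0,0,0,0,0,0,0,0,0,0,0,0,0,0]
  claw: 0
  newtons: 60

```text
time_s: 8.87
tool_pos: [0.5468, -0.1613, 0.1809]
tcp_rot: [0.965, -0.262, 0.001, 0.0]
contact_force: [-0.7, -0.9, 5.9]
finger_gap: 0.034
gripper_force: 60.4
```

```bash
python3 st.py
```

```text
8.87 [ 0.5468 -0.1613  0.1809] yaw -30.38 z [ 0.0018 -0.001  -1.    ] F [-0.7 -0.9  5.9] gap 0.034 60.35423755645752
```

Call:
arm_command:
  motion: [0,0,-0.08,0,0,0,0,0,-0.2,0,0,0,0,0,-0.2,0,0,0,0,0,-0.2,0,0,0,0,0,-0.2,0,0,0,0,0,-0.2,0,0,0,0,0,-0.1,0,0,-0.03625,0,0,0,0,0,-0.03625,0,0,0,0,0,-0.03625,0,0,0,0,0,-0.03625]

```text
time_s: 9.7
tool_pos: [0.5461, -0.1609, 0.3568]
tcp_rot: [0.999, -0.035, -0.0, -0.0]
contact_force: [0.6, 0.2, -2.3]
finger_gap: 0.0336
gripper_force: 60.1
```

```bash
python3 st.py .475 .192 .363
```

```text
9.7 [ 0.5461 -0.1609  0.3568] yaw -3.96 z [-7.e-04  4.e-04 -1.e+00] F [ 0.6  0.2 -2.3] gap 0.0336 60.057774782180786
shift norm [-0.6351 -2.3141 -0.0398]
```

Call:
arm_command:
  motion: [-0.0635,-0.2314,0,0,0,0,-0.0635,-0.2314,0,0,0,0,-0.0635,-0.2314,0,0,0,0,-0.0635,-0.2314,0,0,0,0,-0.0635,-0.2314,0,0,0,0,-0.0635,-0.2314,0,0,0,0,-0.0635,-0.2314,0,0,0,0,-0.0635,-0.2314,0,0,0,0,-0.0635,-0.2314,0,0,0,0,-0.0635,-0.2314,0,0,0,0]

```text
time_s: 10.53
tool_pos: [0.4762, 0.1938, 0.3563]
tcp_rot: [0.999, -0.037, -0.001, 0.0]
contact_force: [0.6, 1.0, -2.1]
finger_gap: 0.0341
gripper_force: 60.2
```

Call:
arm_command:
  motion: [0,0,0.1,0,0,0,0,0,0.1,0,0,0,0,0,0.1,0,0,0,0,0,0.1,0,0,0,0,0,0.1,0,0,0,0,0,0.1,0,0,0,0,0,0,0,0,0,0,0,0,0,0,0]

```text
time_s: 11.2
tool_pos: [0.4767, 0.192, 0.2655]
tcp_rot: [0.999, -0.037, -0.002, 0.001]
contact_force: [0.4, -0.4, -1.4]
finger_gap: 0.0341
gripper_force: 60.3
```

```bash
python3 st.py .475 .192 .263; python3 - <<'E'
from h import *
ps=[camera("top"),camera("scene")]
o=np.array([.6335,.18]);x=np.array([.9972,-.075]);e=np.array([.075,.9972]);im=[]
for p in ps:
    W=cloud(p);f=p["frame"].astype(int);q=W[...,:2]-o;u=q@x;v=q@e;z=W[...,2]
    b=(f[...,0]-f[...,2]>50)&(abs(v)<.05)&(u<-.0)&(u>-.15)&(z>.05)
    B=W[b];U=u[b];V=v[b];Z=z[b];print(len(B))
    if len(B)<8: continue
    print("u",np.percentile(U,[2,98]).round(4),"v",np.percentile(V,[5,50,95]).round(4),"z",np.percentile(Z,[5,50,95]).round(4),"slope v/u",np.polyfit(U,V,1).round(4),"z/u",np.polyfit(U,Z,1).round(4), "v/z",np.polyfit(Z,V,1).round(3))
    a,c=proj(p,[.60,.183,.1]);im.append(cv2.resize(p["frame"][c-37:c+38,a-50:a+50],(400,300),interpolation=cv2.INTER_CUBIC))
cv2.imwrite("pics/s3.png",np.hstack(im)[...,::-1])
E
```

```text
11.2 [0.4767 0.192  0.2655] yaw -4.28 z [-0.0037 -0.001  -1.    ] F [ 0.4 -0.4 -1.4] gap 0.0341 60.296194553375244
shift norm [-0.0111  0.001   0.0164]
21
u [-0.0617 -0.038 ] v [-0.0039 -0.002   0.0006] z [0.1061 0.1133 0.1179] slope v/u [ 0.0349 -0.0001] z/u [-0.1806  0.1044] v/z [ 0.095 -0.013]
52
u [-0.1032 -0.0326] v [-0.0037  0.0022  0.0054] z [0.0989 0.1132 0.1162] slope v/u [0.0568 0.0059] z/u [0.105  0.1191] v/z [ 0.328 -0.035]
```

View pics/s3.png

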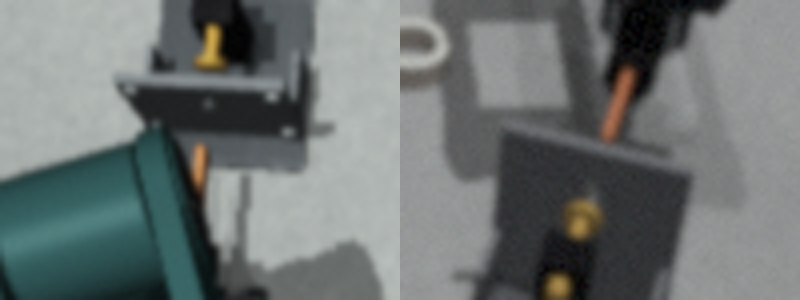

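The top crop shows the blade (200,170) pointing at the guard's centreline. The scene crop shows the blade's top edge lined up with the brass contact. Depth measurements put the lateral error within about 1 mm. I'll set the height and creep in by feel.

Call:
arm_command:
  motion: [0,0,0.016,0,0,0,0.03,0,0,0,0,0,0.03,0,0,0,0,0,0.03,0,0,0,0,0,0.03,0,0,0,0,0,0.03,0,0,0,0,0,0.03,0,0,0,0,0,0,0,0,0,0,0,0,0,0,0,0,0]

```text
time_s: 12.05
tool_pos: [0.5045, 0.1901, 0.2641]
tcp_rot: [0.999, -0.038, -0.0, 0.0]
contact_force: [0.8, -0.1, -0.9]
finger_gap: 0.0341
gripper_force: 60.3
```

```bash
cat > b.py <<'E'
from h import *
ps=[camera("top"),camera("scene")]
o=np.array([.6335,.18]);x=np.array([.9972,-.075]);e=np.array([.075,.9972])
for p in ps:
    W=cloud(p);f=p["frame"].astype(int);q=W[...,:2]-o;u=q@x;v=q@e;z=W[...,2]
    S=(abs(v)<.075)&(abs(u)<.025)&(z>.11)&(z<.15)
    print("guard v mid",np.percentile(v[S],[1.5,98.5]).mean().round(4),"top z",np.percentile(z[S],97).round(4))
    for nm,b in(("brass",(f[...,0]-f[...,2]>60)&(abs(v)<.03)&(u>.015)&(u<.05)&(z>.05)),("blade",(f[...,0]-f[...,2]>50)&(abs(v)<.05)&(u<-.0)&(u>-.15)&(z>.05))):
        if b.sum()>3: print(nm,b.sum(),"u",np.percentile(u[b],[2,98]).round(4),"v",np.percentile(v[b],[5,50,95]).round(4),"z",np.percentile(z[b],[5,50,95]).round(4))
E
python3 st.py; python3 b.py
```

```text
12.05 [0.5045 0.1901 0.2641] yaw -4.3 z [-4.e-04 -1.e-04 -1.e+00] F [ 0.8 -0.1 -0.9] gap 0.0341 60.30601143836975
guard v mid -0.0011 top z 0.144
brass 36 u [0.0245 0.048 ] v [-0.0075 -0.0019  0.004 ] z [0.1009 0.1069 0.1127]
blade 19 u [-0.0267 -0.0002] v [-0.0034 -0.0008  0.0116] z [0.0686 0.1131 0.1162]
guard v mid 0.0015 top z 0.1396
brass 33 u [0.0268 0.0467] v [-0.0026  0.002   0.0065] z [0.0995 0.1037 0.1103]
blade 41 u [-0.0774 -0.0307] v [-0.0053  0.0017  0.0055] z [0.0907 0.1108 0.113 ]
```

Call:
arm_command:
  motion: [0.01,0,0.006,0,0,0,0.01,0,0,0,0,0,0.01,0,0,0,0,0,0.01,0,0,0,0,0,0.01,0,0,0,0,0,0,0,0,0,0,0,0,0,0,0,0,0]

```text
time_s: 12.73
tool_pos: [0.5118, 0.1896, 0.2634]
tcp_rot: [0.999, -0.037, -0.0, 0.0]
contact_force: [0.0, -0.1, -2.3]
finger_gap: 0.0339
gripper_force: 60.3
```

Call:
arm_command:
  motion: [0.01,0,0,0,0,0,0.01,0,0,0,0,0,0.01,0,0,0,0,0,0.01,0,0,0,0,0,0,0,0,0,0,0,0,0,0,0,0,0]

```text
time_s: 13.23
tool_pos: [0.5178, 0.1891, 0.2633]
tcp_rot: [0.999, -0.037, -0.0, 0.0]
contact_force: [-0.3, -0.2, -2.3]
finger_gap: 0.0337
gripper_force: 60.3
```

Call:
arm_command:
  motion: [0.01,0,0,0,0,0,0.01,0,0,0,0,0,0.01,0,0,0,0,0,0.01,0,0,0,0,0,0.01,0,0,0,0,0,0.01,0,0,0,0,0,0.01,0,0,0,0,0,0,0,0,0,0,0,0,0,0,0]

```text
$.motion: bad value
```

```bash
python3 st.py; python3 b.py
```

```text
13.23 [0.5178 0.1891 0.2633] yaw -4.29 z [-1.e-04 -1.e-04 -1.e+00] F [-0.3 -0.2 -2.3] gap 0.0337 60.3063440322876
guard v mid -0.0078 top z 0.1445
brass 36 u [0.0232 0.0488] v [-0.0071 -0.0021  0.004 ] z [0.1017 0.1062 0.1135]
blade 10 u [-0.0117 -0.0007] v [-0.0039 -0.0023  0.0015] z [0.1069 0.1109 0.1172]
guard v mid 0.0013 top z 0.14
brass 32 u [0.0255 0.0466] v [-0.0029  0.0022  0.0067] z [0.1008 0.1042 0.1116]
blade 30 u [-0.0629 -0.0333] v [-0.0052  0.0013  0.0053] z [0.0906 0.1098 0.1115]
```

Call:
arm_command:
  motion: [0.01,0,0,0,0,0,0.01,0,0,0,0,0,0.01,0,0,0,0,0,0.01,0,0,0,0,0,0.01,0,0,0,0,0,0.01,0,0,0,0,0,0,0,0,0,0,0,0,0,0,0,0,0]

```text
time_s: 14.0
tool_pos: [0.5268, 0.1884, 0.2633]
tcp_rot: [0.999, -0.037, -0.0, 0.0]
contact_force: [0.2, -0.4, -1.8]
finger_gap: 0.034
gripper_force: 60.3
```

Call:
arm_command:
  motion: [0.01,0,0,0,0,0,0.01,0,0,0,0,0,0.01,0,0,0,0,0,0.01,0,0,0,0,0,0.01,0,0,0,0,0,0.01,0,0,0,0,0,0,0,0,0,0,0,0,0,0,0,0,0]

```text
time_s: 14.67
tool_pos: [0.5355, 0.1878, 0.2632]
tcp_rot: [0.999, -0.037, -0.001, 0.0]
contact_force: [-1.7, 1.1, -1.6]
finger_gap: 0.0342
gripper_force: 60.3
```

Call:
arm_command:
  motion: [0.01,0,0,0,0,0,0.01,0,0,0,0,0,0.01,0,0,0,0,0,0,0,0,0,0,0,0,0,0,0,0,0]

```text
time_s: 15.08
tool_pos: [0.5401, 0.1875, 0.2632]
tcp_rot: [0.999, -0.037, -0.0, 0.0]
contact_force: [-2.9, -0.1, -2.0]
finger_gap: 0.0342
gripper_force: 60.3
```

```bash
python3 st.py; python3 b.py
```

```text
15.08 [0.5401 0.1875 0.2632] yaw -4.29 z [-8.e-04 -1.e-04 -1.e+00] F [-2.9 -0.1 -2. ] gap 0.0342 60.29992461204529
guard v mid -0.0322 top z 0.1441
brass 33 u [0.0231 0.0484] v [-0.0081 -0.0019  0.0035] z [0.1015 0.1074 0.1141]
guard v mid 0.0016 top z 0.1396
brass 42 u [0.0151 0.0445] v [-0.0032  0.002   0.006 ] z [0.1001 0.1082 0.112 ]
blade 6 u [-0.0406 -0.0294] v [-0.0017  0.0012  0.0027] z [0.1073 0.1103 0.1141]
```

Call:
arm_command:
  motion: [0.01,0,0,0,0,0,0.01,0,0,0,0,0,0.01,0,0,0,0,0,0,0,0,0,0,0,0,0,0,0,0,0,0,0,0,0,0,0]

```text
time_s: 15.68
tool_pos: [0.5446, 0.1871, 0.2633]
tcp_rot: [0.999, -0.037, -0.0, 0.0]
contact_force: [-3.2, 0.7, -2.5]
finger_gap: 0.034
gripper_force: 60.3
```

```bash
python3 st.py; python3 b.py; python3 st.py; python3 - <<'E'
from h import *
im=[]
for n in("top","scene"):
    p=camera(n);a,c=proj(p,[.65,.18,.1]);im.append(cv2.resize(p["frame"][c-37:c+38,a-50:a+50],(400,300),interpolation=cv2.INTER_CUBIC))
cv2.imwrite("pics/s4.png",np.hstack(im)[...,::-1])
E
```

```text
15.68 [0.5446 0.1871 0.2633] yaw -4.29 z [-5.e-04 -2.e-04 -1.e+00] F [-3.2  0.7 -2.5] gap 0.034 60.30234932899475
guard v mid -0.0357 top z 0.1434
brass 24 u [0.0283 0.0488] v [-0.0069 -0.002   0.002 ] z [0.1013 0.1089 0.1126]
guard v mid 0.0013 top z 0.1395
brass 36 u [0.0169 0.0464] v [-0.0017  0.0023  0.0054] z [0.1028 0.1091 0.1119]
15.78 [0.5445 0.1871 0.2633] yaw -4.29 z [-5.e-04 -2.e-04 -1.e+00] F [-4.1  0.3 -1.6] gap 0.034 60.30181288719177
```

View pics/s4.png

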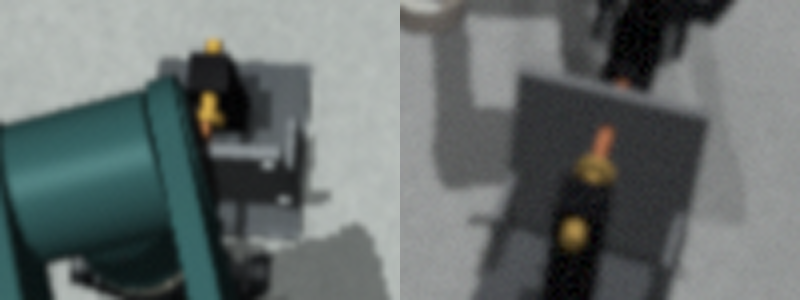

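The scene crop shows the copper blade through the guard (603,140), pushing the brass disc back onto its post (597,170). The force is about 3.7–4 N, and the travel since first touch gives 9 mm or more pressed in.

```bash
python3 -c "
from station import finish_job
print(finish_job())"
```

```text
the job is handed in; nothing more can be done
None
```

I rolled the black probe onto its edge, gripped it and pushed its blade through the slot. The spring contact is pressed in about 9 mm by my estimate, the arm is still holding the probe there, and the job is handed in; the hand-in returned no verdict.

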